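# Load the cutlery steriliser, shut its drawer and switch it on under the guard

### The arm

A 7-joint arm with a two-finger parallel gripper is mounted at the origin on a cart in front of the work surface, level with it; the furniture and walls round the work are solid. World frame = base frame: x ahead of the robot, y to its left, z up, the work surface at z = 0. Lengths are in m, angles in rad, forces in N, time in s.
With the tool pointing down it reaches from about 0.4 to 0.85 m from the base axis. Payload 10.4 kg.
Tool frame: the origin (TCP) lies at the very end of the fingers, on their centre line; the grasp point (between the pads) lies 19 mm behind it (manip.tcp_to_grasp is the z of the grasp point in the tool frame, in m); z points along the fingers, x is the direction in which the jaws open and shut, and the axes are right-handed (so a half turn about z gives the same grasp; the last joint's range is limited). The gripper opens to 85 mm and grips with 20 to 120 N. Pads are 22 mm wide; open, the fingers measure 114 mm over their backs; the gripper's body (76 mm by 85 mm) begins 54 mm behind the grasp point. The pads swing forward as they close: fully open they stand 13 mm farther back than shut.
Start: joints at [1.179, 0.332, -0.065, 1.46, 0.022, 1.35, -0.088], TCP at [0.225, -0.583, 0.209] pointing down, gripper open.
Joint ranges: [-2.6, 2.6], [-0.5, 2.12], [-1.47, 1.34], [0.16, 2.42], [-1.27, 4.41], [0.06, 2.06], [-2.6, 2.6]. Speed limits (rad/s): [2.22, 2.22, 2.79, 2.79, 3.14, 3.14, 3.14].

### API

Orientations are given as a unit quaternion [x, y, z, w].
In Python, from workcell import manip gives the robot as it stands.
- The arm moves only by the tool servo_tool, never from a script. Its argument "moves" is a list of rows, each an object with "travel": the shift along the tool's x, y, z in mm, a list of three; "dr": the turn, a rotation vector about the tool's x, y, z in degrees, a list of three. A call has 1 to 12 rows; each row shifts and turns the commanded pose from where the row before left it, along the tool's axes as they then stand; what a row does not reach is not made up. A row lasts 1/8 s, in which the tool goes at most 62.5 mm and 10.7 degrees, less where a joint would pass 70% of its speed; a pose out of reach is approached as far as the arm can. A call is refused whole if a number of a shift passes 62.5 or a number of a turn 10.7, either way. A call with a gripper value outside its range is refused whole. "claw" is the closure, from 0 (fully open) to 1 (shut), set as the call begins (left out, the last holds). The fingers move at their own pace and stop on an object; "squeeze" is the grip in N (left out, the last holds). Time passes only in rows, so rows that do not move let the fingers close. It gives the time, the measured TCP pose, the force and the opening at its end, in the units of the state.
- manip.get_obs(): the state, without advancing time (a new reading comes with each control period).
- manip.camera(name): name is "scene" or "side" or "wrist"; returns the picture (384x512x3 uint8, blue, green, red); there is no depth.
- manip.calibration(name): a dict with "intrinsics" (3x3 intrinsics, pixels), "view" (4x4, takes a point from world to camera coordinates). Camera axes: x right, y down, z forward; pixel columns grow to the right and rows downward; lengths in m; the calibration is good to about 2 mm. A picture is of the moment at which its call begins: read the wrist's pose just before it. calibration takes no time and is no camera call; for the wrist camera it gives the pose at the moment of the call.
- manip.hand_in(): hands the job in, once; it reports no verdict.
The state is a dict: "clock": time; "joint_pos": joint angles; "joint_velocities": joint speeds; "tau": joint torques, N m; "position": TCP position; "ee_rot": TCP orientation; "ft_force": force on the tool from outside, world axes, zero at the start; "torque": the same for the moment, N m; "grip_width": opening from 0.0 (shut) to 1.0 (fully open).
Only numpy, scipy, OpenCV 4.12 (cv2) and the standard library are available. Lean on these libraries where they do the work, as an engineer would, in place of code of your own. Each camera call takes 0.05 s, during which the arm holds its last target. There are 200 camera calls.

### The job

Lay the peeler flat on the floor of the cutlery steriliser's open drawer, beside the fork and not on it, let go of it, and push the drawer fully home until its catch holds it. Only then lift the guard on top of the steriliser well open, flip the switch beneath it over to the right (on), and lower the guard fully again. Leave the mug, the spice jar, the pepper mill and the salt shaker standing where they are.

Things in the scene. Friction and masses are not known exactly. Their poses are not given: they have to be found in the camera images.
- steriliser: Fixed countertop UV cutlery steriliser: a flat aluminium box, 175 mm deep (x), 250 mm wide (y), top at z = 96 mm. Origin: centre of its underside, on the worktop. Its x axis points from its front to its back (away from the robot), y to its left as seen from the robot, z up; its front face is at x = -87.5 mm. Its open mouth in front is 230 mm wide; a lamp hood at the mouth leaves 71 mm of height above the worktop, so nothing may stick up out of the drawer above that.
- drawer (a joint): Opening of the pale-fronted drawer in m: 0 = home, grows as it comes out along the steriliser's -x (starts 0.105 to 0.130). It slides with about 1.5 N of friction. From 18 mm before home a sprung roller catch resists with up to about 8 N more, its crest is 8 mm from home; past that it pulls the drawer in and holds it at 0. A push of 12 to 20 N right up to the stop seats it.
- drawer_floor (a point): Centre of the drawer's inner floor (top of the floor, 25 mm above the worktop); axes as the steriliser's. Inside the drawer is 215 mm wide (y) and 150 mm deep (x, from -75 to +75 mm of this point); side and back walls 5 mm thick, 35 mm high above the floor; its front panel is 14 mm thick, 246 mm wide, with its top edge 82 mm above the worktop.
- drawer_pull (a point): Centre of the front edge of the drawer's pull lip, 76 mm above the worktop; the lip is 130 mm wide (y), 12 mm high and stands 14 mm out from the front panel (14 mm towards -x). Axes as the steriliser's. With the drawer home this point is at x = -115.5 mm of the steriliser. Push here or anywhere on the front, along the steriliser's +x.
- guard (a joint): Angle of the grey guard on the right of the steriliser's top, in rad: 0 = lowered (start), 1.57 = upright, stop at 1.9. It is a box-shaped cover open below and behind, 50 mm long (x), 44 mm wide (y), 36 mm high, hinged at its far edge about the steriliser's y axis; it tips up and back, away from the robot. Stiff hinge (0.03 N m): it stays where it is left.
- guard_tab (a point): Point to take on the guard's lift tab, a tongue 14 mm wide (y), 7 mm thick that juts 35 mm from the guard's near face; the point lies 24 mm out from that face and 11 mm from the tab's end. With the guard lowered it is 74 mm nearer the robot than the hinge line and 28.5 mm above it. Moves and turns with the guard.
- guard_hinge (a point): Middle of the guard's hinge line (2 mm above the steriliser's top); axes as the steriliser's, hinge line along y.
- toggle (a joint): Angle of the steel toggle switch under the guard, in rad: 0 = off, leaning 0.35 to the left (start); 0.70 = on, leaning 0.35 to the right (towards the steriliser's -y). It snaps over from the middle; about 3 N at its tip.
- toggle_tip (a point): Point near the top of the toggle's paddle, 27 mm from its pivot (the pivot is 2 mm above the steriliser's top, 26 mm nearer the robot than the hinge line, in line with its middle); the paddle is 16 mm wide (x), 8 mm thick (y) and ends 2 mm above this point. The tip travels about 19 mm along -y from off to on. Reachable only with the guard raised.
- peeler_mid (a point): Centre, half-way up, of a black kitchen peeler, 170 mm long (its x axis), 25 mm wide (y), 18 mm high; starts lying on the worktop to the left or right of the drawer, so its centre is 9 mm above the worktop.
- fork_in: Steel fork, 198 x 27 x 17 mm, lying in the drawer across its width, near the mouth of the housing; origin: centre of its underside. Stays in the drawer.
- mug: White mug, 92 mm across with a handle (127 mm over it), 95 mm tall; origin: centre of its underside. Bystander, on the side of the drawer where the peeler is not.
- spice_jar: Spice jar with a dark cap, 41 mm across, 105 mm tall; origin: centre of its underside. Bystander beside the housing.
- mill: Wooden pepper mill, 58 mm across, 170 mm tall; origin: centre of its underside. Bystander beside the housing.
- salt: Salt shaker, 44 mm across, 90 mm tall; origin: centre of its underside. Bystander standing in front of the drawer, with a gap of only about 7 to 42 mm to the pull lip.
Things that resemble listed ones, but are neither listed nor needed, are in the scene too. Leave any turquoise look-alike of the part that bears peeler_mid alone.

How it is judged:
By the outcome, as a careful person would: the job done as asked, in the order asked, and still so for the second after the job is handed in, with the robot touching nothing.
It also fails if it takes over 72 s, if anything falls off the work surface, if the arm or the gripper's body presses on something with over 40 N, if the wrist force passes 120 N, or if a joint passes its speed limit or range.

## Working session

There is one attempt and no reset: what is moved stays moved. The work goes in short steps, Python scripts to look and compute and a tool call to move; the robot and the scene stay as the last step left them, time stands still between calls to the robot, and variables do not carry over. Pictures are saved under pics/ and viewed, on a budget of 10 in all, crops included, one or two more only if the job needs it, and the job is handed in when it is done.

Besides the shell and the picture viewer there is one more tool, called after ">>>" by a JSON object that holds its "name" and its "arguments". servo_tool: Moves the arm, as the interface text tells. Its arguments: {"type":"object","properties":{"moves":{"type":"array","items":{"type":"object","properties":{"travel":{"type":"array","items":{"type":"number"}},"dr":{"type":"array","items":{"type":"number"}}}}},"claw":{"type":"number"},"squeeze":{"type":"number"}},"required":["moves"]}

```bash
mkdir -p pics; ls; python3 - <<'E'
from workcell import manip
import cv2,numpy as np
np.set_printoptions(precision=4,suppress=True)
o=manip.get_obs();print(o['clock'],o['position'],o['ee_rot'],o['grip_width'],manip.tcp_to_grasp)
for n in("scene","side"):
    im=manip.camera(n);cv2.imwrite(f"pics/{n}0.png",im);c=manip.calibration(n);print(n,c)
E
```

```text
pics
0.0 [ 0.2251 -0.5826  0.2085] [ 0.8248 -0.5654 -0.0006 -0.0004] 0.998631980663268 -0.0187
scene {'intrinsics': array([[381.6871,   0.    , 259.5414],
       [  0.    , 381.6871, 190.4893],
       [  0.    ,   0.    ,   1.    ]]), 'view': array([[-0.864 , -0.5033,  0.0131,  0.4754],
       [-0.3794,  0.6339, -0.674 ,  0.3257],
       [ 0.3309, -0.5873, -0.7386,  0.8026],
       [ 0.    ,  0.    ,  0.    ,  1.    ]])}
side {'intrinsics': array([[440.7998,   0.    , 254.1168],
       [  0.    , 440.7998, 188.3632],
       [  0.    ,   0.    ,   1.    ]]), 'view': array([[-0.5862, -0.8098,  0.0262,  0.2718],
       [-0.4425,  0.2928, -0.8476,  0.3511],
       [ 0.6787, -0.5084, -0.5299,  0.927 ],
       [ 0.    ,  0.    ,  0.    ,  1.    ]])}
```

View both.

View pics/scene0.png

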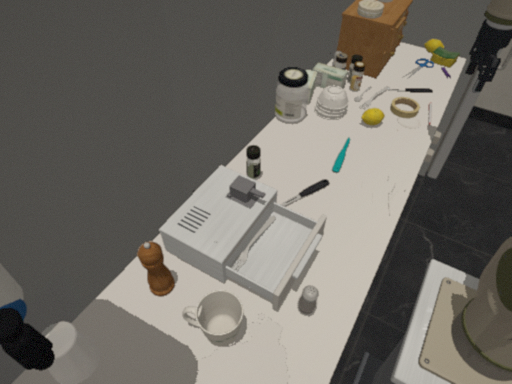

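View pics/side0.png

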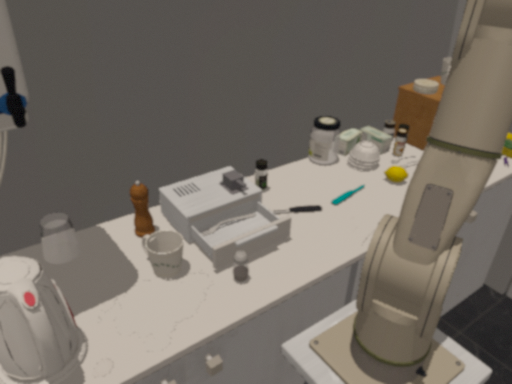

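```bash
python3 - <<'E'
import cv2
a=cv2.imread("pics/scene0.png")[135:335,135:360]
cv2.imwrite("pics/crop1.png",cv2.resize(a,None,fx=3,fy=3,interpolation=cv2.INTER_CUBIC)[:, :])
E
```

```text
(no output)
```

View pics/crop1.png

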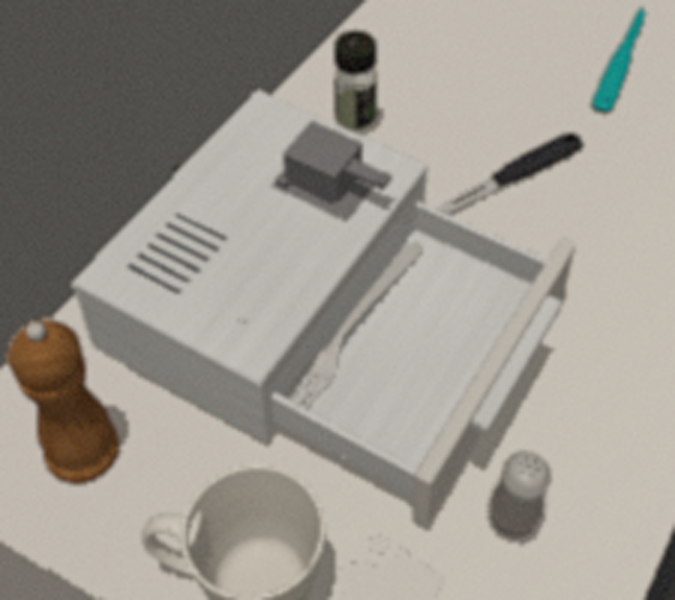

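```bash
cat > h.py <<'E'
from workcell import manip
import cv2,numpy as np
from scipy.spatial.transform import Rotation as R
np.set_printoptions(precision=4,suppress=True)
def ray(c,px,z):
    K,V=c['intrinsics'],c['view'];Rm=V[:3,:3];t=V[:3,3]
    C=-Rm.T@t;d=Rm.T@np.linalg.solve(K,[px[0],px[1],1.]);return C+d*(z-C[2])/d[2]
def proj(c,P):
    q=c['view'][:3,:3]@np.array(P,float)+c['view'][:3,3];q=c['intrinsics']@q;return q[:2]/q[2]
E
python3 - <<'E'
from h import *
c=manip.calibration("scene")
f=lambda u,v,z:ray(c,(135+u/3-.33,135+v/3-.33),z)
P={k:f(*v) for k,v in dict(BR=(258,92,.096),FR=(427,170,.096),FL=(265,382,.096),BL=(75,285,.096),dR=(572,240,.082),dL=(427,490,.082),salt=(517,515,.0),saltTop=(527,468,.09),jar=(357,118,0),mill=(80,460,0),tab=(388,180,.1265),hEnd=(580,140,.009),hStart=(497,178,.009),tip=(442,212,.009),turqA=(642,12,.009),turqB=(600,105,.009),forkR=(420,245,.03),forkL=(310,395,.03),lipR=(560,300,.082),lipL=(480,425,.076)).items()}
for k,v in P.items():print(k,v)
n=lambda a,b:np.linalg.norm(P[a]-P[b])
print([n(*x) for x in(("BR","FR"),("BL","FL"),("FR","FL"),("BR","BL"),("dR","dL"),("hEnd","tip"),("turqA","turqB"))])
y=P["FL"]-P["FR"];print(np.degrees(np.arctan2(-y[0],y[1])));y=P["BL"]-P["BR"];print(np.degrees(np.arctan2(-y[0],y[1])));x=P["BL"]-P["FL"];print(np.degrees(np.arctan2(x[1],x[0])))
y=P["dL"]-P["dR"];print(np.degrees(np.arctan2(-y[0],y[1])))
E
```

```text
BR [ 0.7219 -0.0857  0.096 ]
FR [ 0.5477 -0.0805  0.096 ]
FL [0.5496 0.1596 0.096 ]
BL [0.7222 0.1624 0.096 ]
dR [ 0.4155 -0.0849  0.082 ]
dL [0.4127 0.1673 0.082 ]
salt [0.3615 0.1126 0.    ]
saltTop [0.3599 0.1219 0.09  ]
jar [ 0.6783 -0.1851  0.    ]
mill [ 0.6711  0.2433 -0.    ]
tab [ 0.5573 -0.0299  0.1265]
hEnd [ 0.4736 -0.2626  0.009 ]
hStart [ 0.5208 -0.1769  0.009 ]
tip [ 0.5455 -0.1136  0.009 ]
turqA [ 0.4923 -0.4745  0.009 ]
turqB [ 0.4757 -0.3175  0.009 ]
forkR [ 0.5371 -0.0546  0.03  ]
forkL [0.5391 0.1195 0.03  ]
lipR [ 0.3995 -0.0251  0.082 ]
lipL [0.4051 0.101  0.076 ]
[np.float64(0.17429030129215195), np.float64(0.1726592710528772), np.float64(0.24006997200028776), np.float64(0.24804481838717804), np.float64(0.2522313624747504), np.float64(0.16543624890487857), np.float64(0.15789041162962308)]
-0.43788722413049164
-0.059935423151088546
0.91888461842252
0.6376741928725607
```

>>> {"name": "servo_tool", "arguments": {"moves": [{"travel": [-33,-51,0]},{"travel": [-33,-51,0]},{"travel": [-33,-51,0]},{"travel": [-33,-51,0]},{"travel": [-33,-51,0],"dr": [0,0,0]},{"travel": [-34,-51,0]},{"travel": [-34,-51,0]},{"travel": [-34,-51,0]},{"dr": [0,0,-10.7]},{"dr": [0,0,-10.7]},{"dr": [0,0,-10.7]},{"dr": [0,0,-10.7]}], "claw": 0, "squeeze": 40}}

```text
$.moves[0]: bad value
```

```bash
python3 - <<'E'
from h import *
o=manip.get_obs();c=manip.calibration("wrist");im=manip.camera("wrist")
np.save("wc1.npy",c,allow_pickle=True);cv2.imwrite("pics/w1.png",im)
print(o['clock'],o['position'],R.from_quat(o['ee_rot']).as_matrix(),o['ft_force'],o['joint_pos'])
for p in [(0.4736,-.2626,.009),(.5455,-.1136,.009),(.5105,-.186,.009)]:print(proj(c,p))
E
```

```text
0.1 [ 0.2252 -0.5827  0.2086] [[ 0.3605 -0.9327 -0.0005]
 [-0.9327 -0.3605  0.0011]
 [-0.0012  0.0001 -1.    ]] [ 0.2097  0.5498 -0.6221] [ 1.1794  0.3328 -0.0647  1.4608  0.0216  1.3499 -0.0885]
[  37.3839 -188.4385]
[-131.5222 -385.5862]
[ -43.4851 -282.7269]
```

View pics/w1.png

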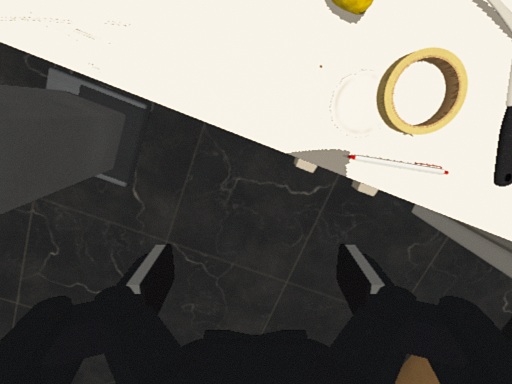

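The call was refused because every row needs both keys. The picture is therefore from the start pose and shows the worktop edge, with no peeler in it. I'll resend the move.

>>> {"name": "servo_tool", "arguments": {"moves": [{"travel": [-33,-51,0],"dr": [0,0,0]},{"travel": [-33,-51,0],"dr": [0,0,0]},{"travel": [-33,-51,0],"dr": [0,0,0]},{"travel": [-33,-51,0],"dr": [0,0,0]},{"travel": [-33,-51,0],"dr": [0,0,0]},{"travel": [-34,-51,0],"dr": [0,0,0]},{"travel": [-34,-51,0],"dr": [0,0,0]},{"travel": [-34,-51,0],"dr": [0,0,0]},{"travel": [0,0,0],"dr": [0,0,-10.7]},{"travel": [0,0,0],"dr": [0,0,-10.7]},{"travel": [0,0,0],"dr": [0,0,-10.7]},{"travel": [0,0,0],"dr": [0,0,-10.7]}], "claw": 0, "squeeze": 40}}

```text
clock: 1.65
position: [0.5095, -0.1868, 0.2091]
ee_rot: [0.975, -0.222, -0.0, -0.0]
ft_force: [0.1, 0.9, 0.3]
grip_width: 1.001
```

```bash
python3 - <<'E'
from h import *
o=manip.get_obs();c=manip.calibration("wrist");im=manip.camera("wrist")
np.save("wc1.npy",c,allow_pickle=True);cv2.imwrite("pics/w2.png",im)
print(o['clock'],o['position'],R.from_quat(o['ee_rot']).as_matrix(),o['ft_force'],o['joint_pos'])
for p in [(0.4736,-.2626,.009),(.5455,-.1136,.009),(.5105,-.186,.009)]:print(proj(c,p))
E
```

```text
1.65 [ 0.5095 -0.1868  0.2091] [[ 0.901  -0.4338 -0.0004]
 [-0.4338 -0.901   0.0001]
 [-0.0004  0.0001 -1.    ]] [0.0951 0.8917 0.2641] [ 0.6917  0.1858 -0.4773  1.6598  0.0878  1.3177 -0.2493]
[255.8338 226.7988]
[256.0968 103.4777]
[255.9172 167.4655]
```

View pics/w2.png

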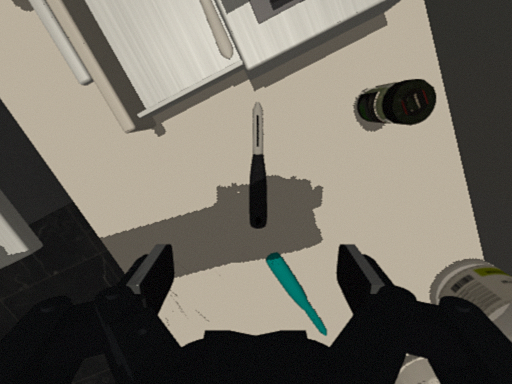

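Candidates for the peeler are the black slotted peeler beside the drawer (scene 310,190; wrist 258,102 to 258,228), the turquoise look-alike (scene 342,155; wrist 295,290), and the black-handled knife (scene 415,90). I choose the first. This close view confirms a black handle, a slotted steel blade and a length of about 170 mm.

```bash
python3 - <<'E'
from h import *
c=np.load("wc1.npy",allow_pickle=True).item()
im=cv2.imread("pics/w2.png")
a=ray(c,(258,102),.009);b=ray(c,(258.5,228),.012);h=ray(c,(258.5,155),.009)
d=a-b;print(a,b,h,np.linalg.norm(d),np.degrees(np.arctan2(d[1],d[0])),(a+b)/2)
for v in (130,165,175,190,210):
    row=im[v,235:285].astype(int);s=row.max(1);print(v,s.tolist())
o=manip.get_obs();M=R.from_quat(o['ee_rot']).as_matrix()
print("tool delta to mid", M.T@((a+b)/2-o['position'])*1000,"tool delta to handle start",M.T@(h-o['position'])*1000)
E
```

```text
[ 0.5484 -0.1131  0.009 ] [ 0.4767 -0.2647  0.012 ] [ 0.5207 -0.1726  0.009 ] 0.16772941647786999 64.7117319750541 [ 0.5126 -0.1889  0.0105]
130 [182, 187, 187, 186, 185, 184, 189, 186, 186, 189, 186, 186, 185, 186, 185, 185, 185, 150, 122, 142, 154, 107, 30, 63, 129, 146, 130, 118, 160, 186, 186, 188, 186, 186, 186, 182, 188, 183, 187, 186, 186, 185, 186, 184, 184, 185, 186, 186, 184, 189]
165 [185, 185, 183, 185, 184, 183, 188, 188, 185, 183, 186, 188, 189, 186, 191, 165, 87, 24, 19, 24, 24, 23, 26, 27, 28, 31, 28, 25, 17, 50, 152, 189, 186, 187, 188, 186, 187, 186, 187, 184, 185, 185, 189, 187, 187, 186, 183, 185, 185, 183]
175 [185, 185, 187, 186, 184, 185, 188, 185, 186, 183, 186, 189, 186, 192, 148, 57, 15, 17, 22, 26, 21, 26, 30, 24, 26, 26, 23, 27, 22, 19, 47, 135, 141, 148, 177, 175, 135, 100, 145, 133, 104, 140, 134, 144, 172, 182, 191, 188, 187, 187]
190 [88, 92, 94, 91, 93, 90, 91, 90, 96, 93, 92, 91, 99, 81, 47, 13, 10, 12, 18, 17, 14, 15, 13, 12, 10, 14, 11, 13, 16, 17, 11, 32, 76, 95, 96, 95, 94, 91, 92, 91, 94, 94, 94, 93, 95, 90, 92, 94, 91, 90]
210 [94, 95, 93, 97, 92, 92, 94, 94, 96, 93, 91, 91, 94, 85, 43, 12, 14, 16, 16, 9, 16, 12, 13, 13, 14, 13, 12, 14, 13, 12, 8, 24, 75, 96, 95, 90, 92, 90, 94, 91, 92, 91, 93, 93, 92, 93, 93, 92, 93, 93]
tool delta to mid [  3.7591   0.5116 198.5488] tool delta to handle start [  4.1901 -17.6968 200.0464]
```

>>> {"name": "servo_tool", "arguments": {"moves": [{"travel": [4,2,50],"dr": [0,0,0]},{"travel": [0,0,55],"dr": [0,0,0]},{"travel": [0,0,55],"dr": [0,0,0]},{"travel": [0,0,35],"dr": [0,0,0]},{"travel": [0,0,10],"dr": [0,0,0]},{"travel": [0,0,0],"dr": [0,0,0]}], "claw": 0.3}}

```text
clock: 2.45
position: [0.5126, -0.1904, 0.0047]
ee_rot: [0.974, -0.226, 0.0, -0.0]
ft_force: [-1.0, 0.4, -0.2]
grip_width: 0.706
```

>>> {"name": "servo_tool", "arguments": {"moves": [{"travel": [0,0,0],"dr": [0,0,0]},{"travel": [0,0,0],"dr": [0,0,0]},{"travel": [0,0,0],"dr": [0,0,0]},{"travel": [0,0,0],"dr": [0,0,0]},{"travel": [0,0,0],"dr": [0,0,0]},{"travel": [0,0,0],"dr": [0,0,0]}], "claw": 1, "squeeze": 50}}

```text
clock: 3.2
position: [0.5123, -0.1904, 0.0043]
ee_rot: [0.974, -0.226, -0.0, 0.0]
ft_force: [-0.0, 0.7, -0.0]
grip_width: -0.001
```

Closed on nothing, so I'll look again.

```bash
python3 - <<'E'
from h import *
o=manip.get_obs();c=manip.calibration("wrist");im=manip.camera("wrist")
np.save("wc2.npy",c,allow_pickle=True)
s=manip.camera("scene")[135:255,230:360]
print(o['grip_width'],o['position'])
cv2.imwrite("pics/w3.png",np.hstack([cv2.resize(im,(400,300)),cv2.resize(s,(325,300))]))
E
```

```text
-0.0008261099331695631 [ 0.5123 -0.1904  0.0043]
```

View pics/w3.png

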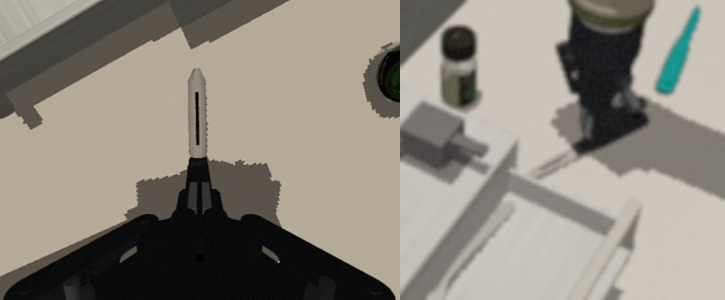

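```bash
python3 - <<'E'
from h import *
c=np.load("wc2.npy",allow_pickle=True).item()
print(ray(c,(252.5,88),.009),ray(c,(253.5,202),.009))
o=manip.get_obs();M=R.from_quat(o['ee_rot']).as_matrix();p=o['position']
for k in (0,-.019): print(k, proj(c,p+M[:,2]*k), [proj(c,p+M[:,2]*k+M[:,0]*s) for s in (-.0125,.0125)])
print(o['joint_pos'],c['view'])
E
```

```text
[ 0.548  -0.1128  0.009 ] [ 0.5202 -0.1706  0.009 ]
0 [256.1875 231.2266] [array([236.6349, 231.2303]), array([275.7376, 231.2229])]
-0.019 [256.3581 244.9963] [array([234.5923, 245.0014]), array([278.1207, 244.9911])]
[ 0.6489  0.411  -0.4423  1.8555  0.2163  0.9222 -0.3476] [[ 0.8984 -0.4393  0.0009 -0.5431]
 [-0.4202 -0.8587  0.2932  0.0735]
 [-0.128  -0.2638 -0.956   0.1981]
 [ 0.      0.      0.      1.    ]]
```

>>> {"name": "servo_tool", "arguments": {"moves": [{"travel": [0,0,-15],"dr": [0,0,0]},{"travel": [0,0,-25],"dr": [0,0,0]},{"travel": [0,0,0],"dr": [0,0,0]}]}}

```text
clock: 3.68
position: [0.514, -0.1909, 0.047]
ee_rot: [0.974, -0.226, 0.002, 0.0]
ft_force: [0.7, -0.4, -0.6]
grip_width: -0.002
```

```bash
python3 - <<'E'
from h import *
o=manip.get_obs();c=manip.calibration("wrist");im=manip.camera("wrist")
np.save("wc3.npy",c,allow_pickle=True);s=manip.camera("side")[150:260,240:360]
print(o['grip_width'],o['position'])
cv2.imwrite("pics/w4.png",np.hstack([cv2.resize(im[60:300,150:360],None,fx=1.8,fy=1.8),cv2.resize(s,(400,432))]))
E
```

```text
-0.0015728801785530148 [ 0.514  -0.1909  0.047 ]
```

View pics/w4.png

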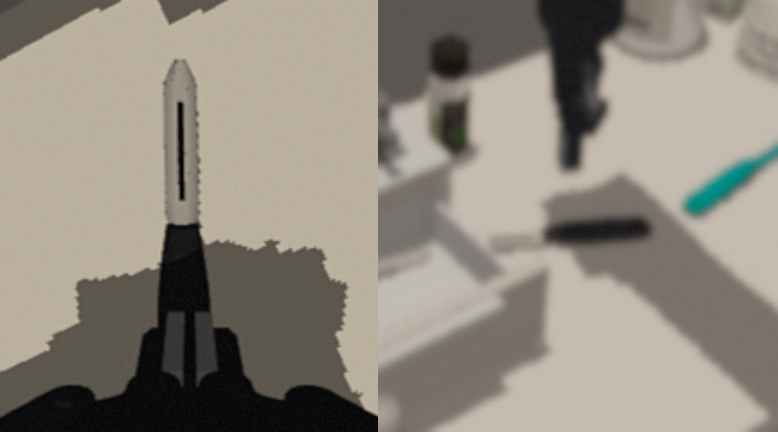

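```bash
python3 - <<'E'
from h import *
c=manip.calibration("side")
for z in (.047,.057,.067): print(z,proj(c,(.514,-.1909,z)))
print("peeler ends/mid",[proj(c,p) for p in((.5484,-.1131,.009),(.4767,-.2647,.009),(.5126,-.1889,.009))])
w=np.load("wc3.npy",allow_pickle=True).item()
for z in (.047,.057,.067): print(z,proj(w,(.514,-.1909,z)))
print(proj(w,(.5484,-.1131,.009)))
im=manip.camera("side");h=cv2.cvtColor(im,cv2.COLOR_BGR2GRAY)
print(h[180:225:2,285:312:2])
E
```

```text
0.047 [295.4221 197.5127]
0.057 [295.6712 194.7662]
0.067 [295.9223 191.9978]
peeler ends/mid [array([267.8613, 210.454 ]), array([320.2022, 205.9531]), array([294.2935, 208.1725])]
0.047 [256.1389 231.2484]
0.057 [256.292  238.1239]
0.067 [256.4636 245.8233]
[250.9683  93.2521]
[[189 189 189 186 150  55  25  26  27  39  45 106 175 189]
 [189 189 189 189 166  76  28  26  27  31  77 159 187 189]
 [189 189 189 189 163  80  34  30  56  90 139 183 189 189]
 [189 190 189 188 162  90  43  33 113 170 182 188 188 189]
 [189 189 189 187 159  86  41  38 131 184 189 189 189 189]
 [189 189 189 186 152  80  35  42 139 186 190 189 189 189]
 [189 189 189 188 166  98  54  71 152 188 189 189 189 188]
 [190 189 188 189 182 156 148 157 179 188 189 187 180 170]
 [189 189 190 189 189 187 186 186 187 184 173 160 135 120]
 [189 190 189 185 176 171 161 154 148 140 125 118 115 116]
 [189 188 177 158 126 119 118 117 116 117 116 116 115 116]
 [189 185 153 120 115 115 116 116 115 115 114 114 115 116]
 [189 189 174 127 115 114 113 112 110 111 108 105 103 102]
 [189 188 174 121  99  86  75  68  67  62  58  52  46  47]
 [183 178 135  69  42  31  29  27  28  27  29  26  26  25]
 [153 161 122  56  44  36  32  37  33  36  38  39  41  45]
 [145 142 137 131 125 101  92  86  86  87  92  94 102 105]
 [177 175 178 184 183 176 163 124 115 115 116 115 117 116]
 [185 182 182 186 189 189 184 150 118 115 115 116 116 115]
 [179 171 158 169 188 189 189 181 145 117 116 117 116 116]
 [148 128 122 163 188 189 190 189 174 151 151 151 148 128]
 [116 113 121 167 189 189 189 189 189 188 188 187 186 169]
 [114 113 124 172 189 189 189 189 189 190 189 189 189 188]]
```

Both views put the shut fingertips about 15 mm higher than the reported TCP: side tip row 193 against a predicted 197.5. The fingers therefore closed above the handle. The peeler hasn't moved, so I'll go in deeper, in small steps while watching the force.

>>> {"name": "servo_tool", "arguments": {"moves": [{"travel": [0,1,0],"dr": [0,0,0]},{"travel": [0,0,0],"dr": [0,0,0]},{"travel": [0,0,20],"dr": [0,0,0]},{"travel": [0,0,20],"dr": [0,0,0]},{"travel": [0,0,5],"dr": [0,0,0]},{"travel": [0,0,0],"dr": [0,0,0]}], "claw": 0.45}}

```text
clock: 4.58
position: [0.5119, -0.1912, -0.0007]
ee_rot: [0.974, -0.225, -0.0, -0.0]
ft_force: [0.3, -1.0, 1.5]
grip_width: 0.55
```

>>> {"name": "servo_tool", "arguments": {"moves": [{"travel": [0,0,3],"dr": [0,0,0]},{"travel": [0,0,3],"dr": [0,0,0]},{"travel": [0,0,0],"dr": [0,0,0]}]}}

```text
clock: 4.95
position: [0.5119, -0.1914, -0.0067]
ee_rot: [0.974, -0.226, 0.0, 0.0]
ft_force: [0.6, 0.3, -0.2]
grip_width: 0.548
```

>>> {"name": "servo_tool", "arguments": {"moves": [{"travel": [0,0,0],"dr": [0,0,0]},{"travel": [0,0,0],"dr": [0,0,0]},{"travel": [0,0,0],"dr": [0,0,0]},{"travel": [0,0,0],"dr": [0,0,0]}], "claw": 1, "squeeze": 50}}

```text
clock: 5.45
position: [0.5123, -0.1911, -0.0061]
ee_rot: [0.974, -0.225, 0.0, -0.0]
ft_force: [-1.0, 0.5, 4.2]
grip_width: -0.002
```

>>> {"name": "servo_tool", "arguments": {"moves": [{"travel": [0,0,-25],"dr": [0,0,0]},{"travel": [0,0,0],"dr": [0,0,0]},{"travel": [0,0,0],"dr": [0,0,0]},{"travel": [0,0,0],"dr": [0,0,0]}], "claw": 0.5}}

```text
clock: 5.95
position: [0.5114, -0.1912, 0.0176]
ee_rot: [0.974, -0.226, -0.001, -0.0]
ft_force: [0.3, -0.0, -0.7]
grip_width: 0.499
```

>>> {"name": "servo_tool", "arguments": {"moves": [{"travel": [0,0,20],"dr": [0,0,0]},{"travel": [0,0,8],"dr": [0,0,0]},{"travel": [0,0,4],"dr": [0,0,0]},{"travel": [0,0,0],"dr": [0,0,0]}]}}

```text
clock: 6.45
position: [0.5118, -0.1912, -0.014]
ee_rot: [0.974, -0.225, -0.0, -0.0]
ft_force: [0.3, -0.4, -0.3]
grip_width: 0.499
```

```bash
python3 - <<'E'
from h import *
o=manip.get_obs();c=manip.calibration("wrist");im=manip.camera("wrist")
np.save("wc5.npy",c,allow_pickle=True)
print(o['clock'],o['grip_width'],o['position'],o['ft_force'])
s=manip.camera("side")[150:230,260:340]
cv2.imwrite("pics/w5.png",np.hstack([cv2.resize(im[60:300,130:380],None,fx=1.6,fy=1.6),cv2.resize(s,(384,384))]))
E
```

```text
6.45 0.4988556284825666 [ 0.5118 -0.1912 -0.014 ] [ 0.3213 -0.3701 -0.3253]
```

View pics/w5.png

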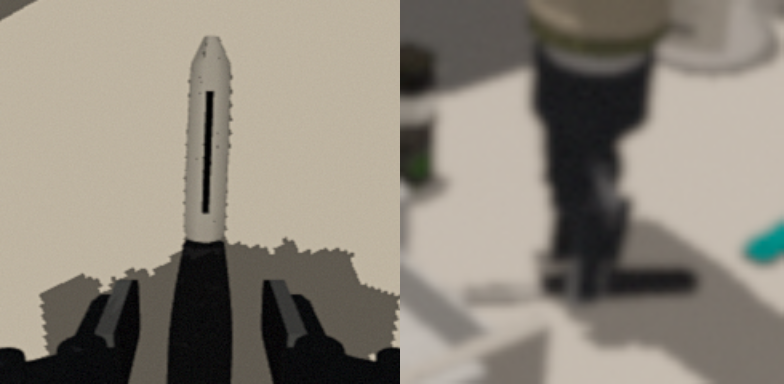

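>>> {"name": "servo_tool", "arguments": {"moves": [{"travel": [0,0,3],"dr": [0,0,0]},{"travel": [0,0,3],"dr": [0,0,0]},{"travel": [0,0,0],"dr": [0,0,0]}]}}

```text
clock: 6.92
position: [0.5117, -0.1913, -0.0199]
ee_rot: [0.974, -0.226, -0.0, 0.0]
ft_force: [-0.1, 0.1, -1.2]
grip_width: 0.497
```

>>> {"name": "servo_tool", "arguments": {"moves": [{"travel": [0,0,0],"dr": [0,0,0]},{"travel": [0,0,0],"dr": [0,0,0]},{"travel": [0,0,0],"dr": [0,0,0]},{"travel": [0,0,0],"dr": [0,0,0]}], "claw": 1, "squeeze": 50}}

```text
clock: 7.42
position: [0.512, -0.1913, -0.0195]
ee_rot: [0.974, -0.226, 0.0, 0.0]
ft_force: [0.2, 0.9, 2.0]
grip_width: 0.218
```

>>> {"name": "servo_tool", "arguments": {"moves": [{"travel": [0,0,-25],"dr": [0,0,0]},{"travel": [0,0,-45],"dr": [0,0,0]},{"travel": [0,0,-60],"dr": [0,0,0]},{"travel": [-27,-37,0],"dr": [0,0,0]},{"travel": [-27,-37,0],"dr": [0,0,0]},{"travel": [-27,-38,0],"dr": [0,0,0]},{"travel": [-27,-38,0],"dr": [0,0,0]},{"travel": [-27,-38,0],"dr": [0,0,0]},{"travel": [0,0,0],"dr": [0,0,-10]},{"travel": [0,0,0],"dr": [0,0,-10]},{"travel": [0,0,0],"dr": [0,0,-6]},{"travel": [0,0,0],"dr": [0,0,0]}]}}

```text
clock: 8.93
position: [0.4731, 0.0368, 0.1102]
ee_rot: [1.0, -0.001, -0.0, 0.0]
ft_force: [-0.0, 0.4, -0.5]
grip_width: 0.219
```

```bash
python3 - <<'E'
from h import *
o=manip.get_obs();c=manip.calibration("wrist");im=manip.camera("wrist")
np.save("wc6.npy",c,allow_pickle=True);cv2.imwrite("pics/w6.png",im)
print(o['clock'],o['position'],R.from_quat(o['ee_rot']).as_matrix()[:,0],o['ft_force'],o['grip_width'],o['joint_pos'])
E
```

```text
8.925 [0.4731 0.0368 0.1102] [ 1.     -0.0019 -0.0001] [-0.0322  0.3836 -0.4922] 0.21905375997502174 [ 0.4775  0.1429 -0.6882  1.9388  0.1021  1.0943 -0.2546]
```

View pics/w6.png

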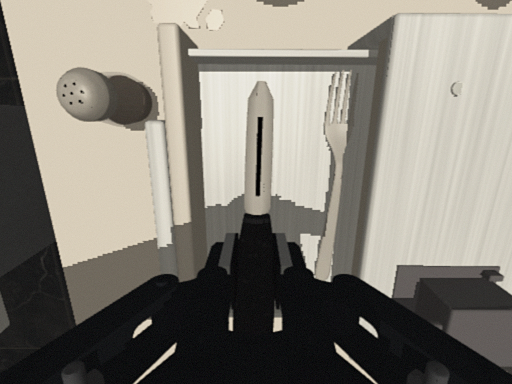

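The peeler is held across the drawer (blade tip at 260,82), with the fork to its right at u≈325–345 and the salt shaker at top left (85,95).

```bash
python3 - <<'E'
from h import *
c=np.load("wc6.npy",allow_pickle=True).item()
for n,u,v,z in [("panel in",200,100,.082),("panel out",160,30,.082),("panel left end",172,27,.082),("forkL",324,110,.035),("forkR",320,250,.035),("left wall",280,50,.06),("peeler tip",260,82,.139),("salttop",82,95,.09),("lip",148,125,.082),("lipfar",165,122,.082),("housing front",362,180,.096),("guard front L",418,283,.132),("lamp floor",330,180,.03)]: print(n,ray(c,(u,v),z))
E
```

```text
panel in [0.4366 0.1176 0.082 ]
panel out [0.4147 0.158  0.082 ]
panel left end [0.4221 0.1596 0.082 ]
forkL [0.529  0.1111 0.035 ]
forkR [ 0.5342 -0.0165  0.035 ]
left wall [0.4898 0.1509 0.06  ]
peeler tip [0.4747 0.1235 0.139 ]
salttop [0.365  0.1204 0.09  ]
lip [0.401  0.1019 0.082 ]
lipfar [0.4125 0.1038 0.082 ]
housing front [0.5426 0.0673 0.096 ]
guard front L [0.5683 0.0137 0.132 ]
lamp floor [0.5398 0.0509 0.03  ]
```

>>> {"name": "servo_tool", "arguments": {"moves": [{"travel": [0,0,50],"dr": [0,0,0]},{"travel": [0,0,35],"dr": [0,0,0]},{"travel": [0,0,13],"dr": [0,0,0]},{"travel": [0,0,4],"dr": [0,0,0]},{"travel": [0,0,0],"dr": [0,0,0]}]}}

```text
clock: 9.6
position: [0.4741, 0.037, 0.0092]
ee_rot: [1.0, -0.001, 0.001, 0.0]
ft_force: [1.0, 0.2, -1.5]
grip_width: 0.221
```

Consistent. I'll lower the last few millimetres and release.

>>> {"name": "servo_tool", "arguments": {"moves": [{"travel": [0,0,2],"dr": [0,0,0]},{"travel": [0,0,1],"dr": [0,0,0]},{"travel": [0,0,0],"dr": [0,0,0]}]}}

```text
clock: 9.98
position: [0.4735, 0.0368, 0.0056]
ee_rot: [1.0, -0.001, 0.0, 0.0]
ft_force: [0.2, 0.0, 1.1]
grip_width: 0.221
```

>>> {"name": "servo_tool", "arguments": {"moves": [{"travel": [0,0,0],"dr": [0,0,0]},{"travel": [0,0,0],"dr": [0,0,0]},{"travel": [0,0,0],"dr": [0,0,0]},{"travel": [0,0,-15],"dr": [0,0,0]},{"travel": [0,0,-45],"dr": [0,0,0]},{"travel": [0,0,-60],"dr": [0,0,0]},{"travel": [0,0,-60],"dr": [0,0,0]},{"travel": [0,0,0],"dr": [0,0,0]}], "claw": 0.58}}

```text
clock: 10.98
position: [0.4755, 0.0375, 0.1906]
ee_rot: [1.0, -0.0, 0.004, 0.0]
ft_force: [0.7, -0.5, -1.0]
grip_width: 0.416
```

```bash
python3 - <<'E'
from h import *
o=manip.get_obs();c=manip.calibration("wrist");im=manip.camera("wrist")
np.save("wc7.npy",c,allow_pickle=True);cv2.imwrite("pics/w7.png",im)
print(o['clock'],o['position'],R.from_quat(o['ee_rot']).as_matrix()[:,0],o['ft_force'],o['grip_width'])
E
```

```text
10.975 [0.4755 0.0375 0.1906] [ 1.     -0.0008  0.008 ] [ 0.6983 -0.4665 -1.0368] 0.41646707629755103
```

View pics/w7.png

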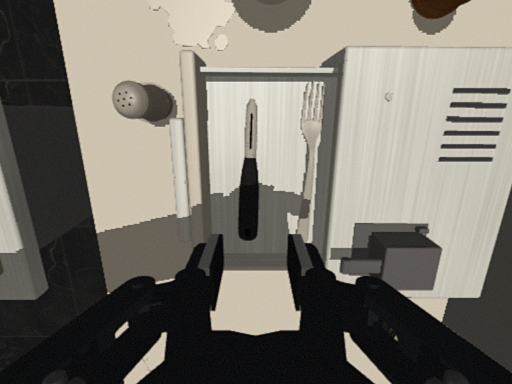

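The peeler lies flat on the drawer floor (blade tip 250,100, handle end 247,238), clear of the fork (u 300–322). Next I'll move in front of the lip with shut fingers. I'm choosing y≈0.05, which clears both the salt and the guard tab.

```bash
python3 - <<'E'
from h import *
c=np.load("wc7.npy",allow_pickle=True).item()
for n,u,v,z in [("peel tip",251,99,.034),("peel end",247,238,.034),("salttop",135,99,.09),("lip L",170,119,.082),("lip far",185,119,.082),("guard FL",371,234,.134),("guard FR",381,291,.134),("guard BL",430,234,.134),("guard BR",437,289,.134),("tab endL",342,259,.130),("tab endR",342,273,.130),("housing FL",345,48,.096),("housing FR",329,298,.096)]: print(n,ray(c,(u,v),z))
E
```

```text
peel tip [0.4717 0.1231 0.034 ]
peel end [ 0.4659 -0.0425  0.034 ]
salttop [0.3684 0.1212 0.09  ]
lip L [0.3958 0.1037 0.082 ]
lip far [0.4099 0.1037 0.082 ]
guard FL [0.5756 0.0091 0.134 ]
guard FR [ 0.592  -0.0487  0.134 ]
guard BL [0.627  0.0089 0.134 ]
guard BR [ 0.6439 -0.0469  0.134 ]
tab endL [ 0.5541 -0.0174  0.13  ]
tab endR [ 0.5554 -0.032   0.13  ]
housing FL [0.5507 0.1613 0.096 ]
housing FR [ 0.5564 -0.0851  0.096 ]
```

>>> {"name": "servo_tool", "arguments": {"moves": [{"travel": [-55,-12,0],"dr": [0,0,0]},{"travel": [-55,0,0],"dr": [0,0,0]},{"travel": [-5,0,0],"dr": [0,0,0]},{"travel": [0,0,0],"dr": [0,0,0]}], "claw": 1}}

```text
clock: 11.52
position: [0.3581, 0.0488, 0.1851]
ee_rot: [1.0, -0.001, 0.0, 0.0]
ft_force: [0.1, 0.3, 0.1]
grip_width: -0.002
```

>>> {"name": "servo_tool", "arguments": {"moves": [{"travel": [0,0,50],"dr": [0,0,0]},{"travel": [0,0,50],"dr": [0,0,0]},{"travel": [0,0,45],"dr": [0,0,0]},{"travel": [0,0,5],"dr": [0,0,0]},{"travel": [0,0,0],"dr": [0,0,0]}]}}

```text
clock: 12.15
position: [0.359, 0.0495, 0.036]
ee_rot: [1.0, -0.001, -0.0, -0.001]
ft_force: [-1.1, -0.3, 1.3]
grip_width: 0.001
```

>>> {"name": "servo_tool", "arguments": {"moves": [{"travel": [10,0,0],"dr": [0,0,0]},{"travel": [10,0,0],"dr": [0,0,0]},{"travel": [10,0,0],"dr": [0,0,0]},{"travel": [10,0,0],"dr": [0,0,0]},{"travel": [0,0,0],"dr": [0,0,0]}]}}

```text
clock: 12.78
position: [0.3992, 0.0492, 0.0354]
ee_rot: [1.0, -0.001, 0.0, -0.0]
ft_force: [-0.3, -0.1, 0.7]
grip_width: -0.001
```

>>> {"name": "servo_tool", "arguments": {"moves": [{"travel": [10,0,0],"dr": [0,0,0]},{"travel": [10,0,0],"dr": [0,0,0]},{"travel": [10,0,0],"dr": [0,0,0]},{"travel": [10,0,0],"dr": [0,0,0]},{"travel": [10,0,0],"dr": [0,0,0]},{"travel": [10,0,0],"dr": [0,0,0]},{"travel": [10,0,0],"dr": [0,0,0]},{"travel": [10,0,0],"dr": [0,0,0]}]}}

```text
clock: 13.78
position: [0.479, 0.0488, 0.0353]
ee_rot: [1.0, -0.001, 0.0, 0.0]
ft_force: [-1.5, -2.0, -0.0]
grip_width: -0.001
```

>>> {"name": "servo_tool", "arguments": {"moves": [{"travel": [5,0,0],"dr": [0,0,0]},{"travel": [5,0,0],"dr": [0,0,0]},{"travel": [5,0,0],"dr": [0,0,0]},{"travel": [5,0,0],"dr": [0,0,0]}]}}

```text
clock: 14.28
position: [0.4976, 0.0489, 0.0352]
ee_rot: [1.0, -0.0, -0.001, 0.0]
ft_force: [-5.7, -0.3, 3.6]
grip_width: 0.001
```

>>> {"name": "servo_tool", "arguments": {"moves": [{"travel": [3,0,0],"dr": [0,0,0]},{"travel": [3,0,0],"dr": [0,0,0]},{"travel": [2,0,0],"dr": [0,0,0]}]}}

```text
clock: 14.65
position: [0.507, 0.049, 0.0355]
ee_rot: [1.0, -0.001, 0.001, -0.0]
ft_force: [0.0, 0.4, -0.6]
grip_width: 0.005
```

Past the crest, since the force fell to 0. I'll keep going to the stop.

>>> {"name": "servo_tool", "arguments": {"moves": [{"travel": [3,0,0],"dr": [0,0,0]},{"travel": [2,0,0],"dr": [0,0,0]},{"travel": [2,0,0],"dr": [0,0,0]}]}}

```text
clock: 15.02
position: [0.5093, 0.0489, 0.0347]
ee_rot: [1.0, -0.0, -0.004, 0.001]
ft_force: [-28.0, -0.6, 23.8]
grip_width: -0.002
```

28 N against the stop. Now I'll back off, raise and turn the jaws to lie along y. This turn swings the camera to the robot side.

>>> {"name": "servo_tool", "arguments": {"moves": [{"travel": [-25,0,0],"dr": [0,0,0]},{"travel": [0,0,-60],"dr": [0,0,0]},{"travel": [0,0,-60],"dr": [0,0,-10]},{"travel": [0,0,-45],"dr": [0,0,-10]},{"travel": [0,0,0],"dr": [0,0,-10]},{"travel": [0,0,0],"dr": [0,0,-10]},{"travel": [0,0,0],"dr": [0,0,-10]},{"travel": [0,0,0],"dr": [0,0,-10]},{"travel": [0,0,0],"dr": [0,0,-10]},{"travel": [0,0,0],"dr": [0,0,-10]},{"travel": [0,0,0],"dr": [0,0,-10]},{"travel": [0,0,0],"dr": [0,0,0]}], "claw": 0.45}}

```text
clock: 16.52
position: [0.4884, 0.0489, 0.2004]
ee_rot: [0.708, 0.706, 0.0, 0.0]
ft_force: [0.3, 0.5, 0.3]
grip_width: 0.551
```

```bash
python3 - <<'E'
from h import *
o=manip.get_obs();c=manip.calibration("wrist");im=manip.camera("wrist")
np.save("wc8.npy",c,allow_pickle=True);s=manip.camera("scene");cv2.imwrite("pics/s8.png",s)
print(o['clock'],o['position'],R.from_quat(o['ee_rot']).as_matrix(),o['ft_force'],o['joint_pos'],o['grip_width'])
cv2.imwrite("pics/w8.png",np.hstack([im[:,70:442],cv2.resize(s[150:310,150:330],(420,384))]))
print(proj(c,(.5655,-.0245,.1265)))
E
```

```text
16.525 [0.4884 0.0489 0.2004] [[ 0.0022  1.      0.0004]
 [ 1.     -0.0022 -0.0001]
 [-0.0001  0.0004 -1.    ]] [0.2838 0.5272 0.3489] [ 0.6531  0.1156 -0.8898  1.7806  0.0936  1.2888  1.3091] 0.5512841967942349
[179.8377 273.5499]
```

View pics/w8.png

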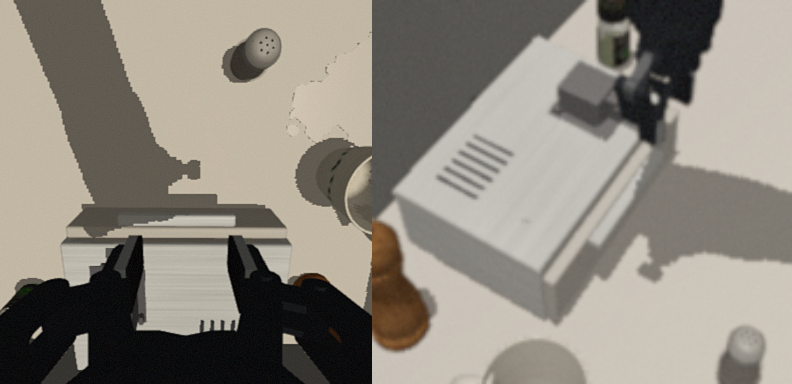

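The drawer looks home, with its panel flush at the housing mouth, and the salt and mug are still standing. Next I'll go over the guard tab.

>>> {"name": "servo_tool", "arguments": {"moves": [{"travel": [-38,39,0],"dr": [0,0,0]},{"travel": [-37,39,0],"dr": [0,0,0]},{"travel": [0,0,40],"dr": [0,0,0]},{"travel": [0,0,40],"dr": [0,0,0]},{"travel": [0,0,25],"dr": [0,0,0]},{"travel": [0,0,7],"dr": [0,0,0]},{"travel": [0,0,0],"dr": [0,0,0]}]}}

```text
clock: 17.5
position: [0.5664, -0.0261, 0.0887]
ee_rot: [0.708, 0.706, 0.0, 0.0]
ft_force: [0.2, 0.3, 0.7]
grip_width: 0.551
```

>>> {"name": "servo_tool", "arguments": {"moves": [{"travel": [0,0,0],"dr": [0,0,0]},{"travel": [0,0,0],"dr": [0,0,0]},{"travel": [0,0,0],"dr": [0,0,0]},{"travel": [0,0,0],"dr": [0,0,0]}], "claw": 1, "squeeze": 20}}

```text
clock: 18.0
position: [0.5667, -0.0262, 0.0892]
ee_rot: [0.708, 0.707, 0.0, 0.001]
ft_force: [-1.3, -0.6, 6.8]
grip_width: 0.155
```

Tab gripped (13 mm). Follow the hinge arc.

>>> {"name": "servo_tool", "arguments": {"moves": [{"travel": [0,6,-12],"dr": [0,0,0]},{"travel": [0,8,-11],"dr": [0,0,0]},{"travel": [0,10,-10],"dr": [0,0,0]},{"travel": [0,11,-8],"dr": [0,0,0]}]}}

```text
clock: 18.5
position: [0.6018, -0.0265, 0.1298]
ee_rot: [0.708, 0.707, -0.0, -0.0]
ft_force: [0.5, 0.6, -7.0]
grip_width: 0.154
```

>>> {"name": "servo_tool", "arguments": {"moves": [{"travel": [0,13,-5],"dr": [0,0,0]},{"travel": [0,13,-3],"dr": [0,0,0]},{"travel": [0,14,-1],"dr": [0,0,0]},{"travel": [0,14,2],"dr": [0,0,0]},{"travel": [0,13,4],"dr": [0,0,0]},{"travel": [0,9,4],"dr": [0,0,0]},{"travel": [0,0,0],"dr": [0,0,0]}]}}

```text
clock: 19.38
position: [0.6791, -0.0269, 0.1293]
ee_rot: [0.708, 0.706, 0.001, 0.001]
ft_force: [1.0, -0.9, 3.5]
grip_width: 0.157
```

Guard is at about 97° with the tab still in the pads. I'll release it, rise, and go to the left side of the toggle with shut fingers.

>>> {"name": "servo_tool", "arguments": {"moves": [{"travel": [0,0,0],"dr": [0,0,0]},{"travel": [0,0,0],"dr": [0,0,0]},{"travel": [0,0,-20],"dr": [0,0,0]},{"travel": [0,0,-50],"dr": [0,0,0]},{"travel": [0,0,0],"dr": [0,0,0]}], "claw": 0.6}}

```text
clock: 20.0
position: [0.6794, -0.0257, 0.2044]
ee_rot: [0.708, 0.707, 0.003, 0.003]
ft_force: [-0.2, -0.3, -0.4]
grip_width: 0.397
```

>>> {"name": "servo_tool", "arguments": {"moves": [{"travel": [22,-34,0],"dr": [0,0,0]},{"travel": [22,-33,0],"dr": [0,0,0]},{"travel": [0,0,0],"dr": [0,0,0]},{"travel": [0,0,40],"dr": [0,0,0]},{"travel": [0,0,40],"dr": [0,0,0]},{"travel": [0,0,25],"dr": [0,0,0]},{"travel": [0,0,0],"dr": [0,0,0]}], "claw": 1}}

```text
clock: 20.88
position: [0.6096, 0.017, 0.0919]
ee_rot: [0.708, 0.706, -0.001, -0.001]
ft_force: [-0.3, 0.4, 0.8]
grip_width: -0.003
```

>>> {"name": "servo_tool", "arguments": {"moves": [{"travel": [-4,1,0],"dr": [0,0,0]},{"travel": [-4,1,0],"dr": [0,0,0]},{"travel": [-4,0,0],"dr": [0,0,0]}]}}

```text
clock: 21.25
position: [0.6128, 0.0052, 0.0942]
ee_rot: [0.708, 0.707, 0.0, 0.001]
ft_force: [-0.0, -0.5, 0.3]
grip_width: -0.001
```

>>> {"name": "servo_tool", "arguments": {"moves": [{"travel": [-4,0,0],"dr": [0,0,0]},{"travel": [-3,0,0],"dr": [0,0,0]}]}}

```text
clock: 21.5
position: [0.6124, -0.0006, 0.0937]
ee_rot: [0.707, 0.707, 0.001, -0.0]
ft_force: [-0.4, 5.3, 4.7]
grip_width: -0.004
```

>>> {"name": "servo_tool", "arguments": {"moves": [{"travel": [-3,0,0],"dr": [0,0,0]},{"travel": [-3,0,0],"dr": [0,0,0]}]}}

```text
clock: 21.75
position: [0.6126, -0.0054, 0.0944]
ee_rot: [0.707, 0.707, 0.001, -0.0]
ft_force: [-0.9, 3.0, 4.5]
grip_width: 0.001
```

>>> {"name": "servo_tool", "arguments": {"moves": [{"travel": [-3,0,0],"dr": [0,0,0]},{"travel": [-3,0,0],"dr": [0,0,0]}]}}

```text
clock: 22.0
position: [0.612, -0.0141, 0.093]
ee_rot: [0.708, 0.707, -0.0, 0.0]
ft_force: [-0.3, 0.2, -0.0]
grip_width: -0.001
```

>>> {"name": "servo_tool", "arguments": {"moves": [{"travel": [-3,0,0],"dr": [0,0,0]},{"travel": [-2,0,0],"dr": [0,0,0]}]}}

```text
clock: 22.25
position: [0.612, -0.018, 0.093]
ee_rot: [0.708, 0.707, 0.0, -0.0]
ft_force: [-0.4, 4.4, -0.5]
grip_width: 0.002
```

The force rose to 5 N, dropped to 0 and rose again at the on stop, so the toggle has snapped over. Now I'll retreat and regrip the tab.

>>> {"name": "servo_tool", "arguments": {"moves": [{"travel": [20,0,0],"dr": [0,0,0]},{"travel": [10,0,-40],"dr": [0,0,0]},{"travel": [0,0,-60],"dr": [0,0,0]},{"travel": [0,0,-12],"dr": [0,0,0]},{"travel": [-19,34,0],"dr": [0,0,0]},{"travel": [-19,33,0],"dr": [0,0,0]},{"travel": [0,0,0],"dr": [0,0,0]}], "claw": 0.6}}

```text
clock: 23.12
position: [0.6802, -0.0275, 0.2034]
ee_rot: [0.708, 0.706, -0.001, -0.001]
ft_force: [-0.9, -0.4, -0.4]
grip_width: 0.398
```

```bash
python3 - <<'E'
from h import *
o=manip.get_obs();c=manip.calibration("wrist");im=manip.camera("wrist");s=manip.camera("side")
print(o['clock'],o['position'],o['grip_width'],o['ft_force'])
cv2.imwrite("pics/w9.png",np.hstack([im[100:,130:400],cv2.resize(s[140:250,150:300],(387,284))]))
E
```

```text
23.125 [ 0.6802 -0.0275  0.2034] 0.39848171717784464 [-0.8517 -0.4462 -0.3652]
```

View pics/w9.png

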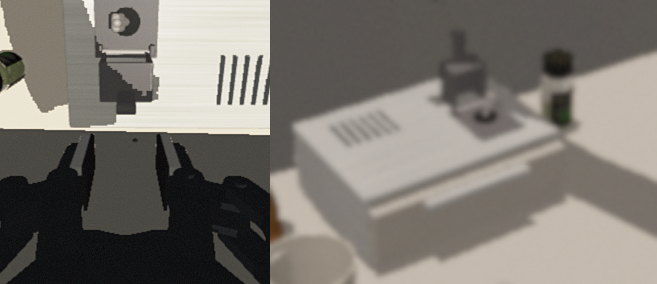

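Guard is upright with its tab at wrist (127,103), centred between the fingers. The toggle leans to -y (on), and the drawer front is flush. I'll regrip and reverse the arc.

>>> {"name": "servo_tool", "arguments": {"moves": [{"travel": [0,0,40],"dr": [0,0,0]},{"travel": [0,0,30],"dr": [0,0,0]},{"travel": [0,0,4],"dr": [0,0,0]},{"travel": [0,0,0],"dr": [0,0,0]}]}}

```text
clock: 23.72
position: [0.6793, -0.0256, 0.1325]
ee_rot: [0.707, 0.707, 0.0, 0.0]
ft_force: [-0.2, 0.5, 0.8]
grip_width: 0.397
```

>>> {"name": "servo_tool", "arguments": {"moves": [{"travel": [0,0,0],"dr": [0,0,0]},{"travel": [0,0,0],"dr": [0,0,0]},{"travel": [0,0,0],"dr": [0,0,0]}], "claw": 1, "squeeze": 20}}

```text
clock: 24.1
position: [0.6803, -0.0268, 0.133]
ee_rot: [0.708, 0.706, 0.001, 0.001]
ft_force: [1.5, -1.9, 7.5]
grip_width: 0.156
```

>>> {"name": "servo_tool", "arguments": {"moves": [{"travel": [0,-10,-4],"dr": [0,0,0]},{"travel": [0,-13,-4],"dr": [0,0,0]},{"travel": [0,-14,-2],"dr": [0,0,0]},{"travel": [0,-14,1],"dr": [0,0,0]},{"travel": [0,-13,3],"dr": [0,0,0]},{"travel": [0,-13,5],"dr": [0,0,0]},{"travel": [0,-11,8],"dr": [0,0,0]},{"travel": [0,-10,10],"dr": [0,0,0]}]}}

```text
clock: 25.1
position: [0.5804, -0.0262, 0.1145]
ee_rot: [0.708, 0.707, -0.0, 0.0]
ft_force: [1.1, -0.7, 2.8]
grip_width: 0.156
```

>>> {"name": "servo_tool", "arguments": {"moves": [{"travel": [0,-8,10],"dr": [0,0,0]},{"travel": [0,-6,8],"dr": [0,0,0]},{"travel": [0,0,3],"dr": [0,0,0]}]}}

```text
clock: 25.48
position: [0.5658, -0.0261, 0.0925]
ee_rot: [0.707, 0.707, -0.001, -0.001]
ft_force: [-6.1, -0.8, 4.7]
grip_width: 0.159
```

Nearly down. I'll release, rise, and press the tab from above with shut fingers to make sure it is fully lowered.

>>> {"name": "servo_tool", "arguments": {"moves": [{"travel": [0,0,0],"dr": [0,0,0]},{"travel": [0,0,0],"dr": [0,0,0]},{"travel": [0,0,-20],"dr": [0,0,0]},{"travel": [0,0,-30],"dr": [0,0,0]},{"travel": [0,0,0],"dr": [0,0,0]}], "claw": 0.7}}

```text
clock: 26.1
position: [0.5691, -0.0259, 0.147]
ee_rot: [0.707, 0.707, 0.002, 0.002]
ft_force: [-0.2, 1.0, -0.9]
grip_width: 0.3
```

>>> {"name": "servo_tool", "arguments": {"moves": [{"travel": [0,0,0],"dr": [0,0,0]},{"travel": [0,0,0],"dr": [0,0,0]},{"travel": [0,0,10],"dr": [0,0,0]},{"travel": [0,0,10],"dr": [0,0,0]},{"travel": [0,0,5],"dr": [0,0,0]},{"travel": [0,0,3],"dr": [0,0,0]}], "claw": 1}}

```text
clock: 26.85
position: [0.567, -0.0262, 0.1147]
ee_rot: [0.707, 0.707, -0.0, -0.0]
ft_force: [0.5, 1.0, -0.3]
grip_width: -0.002
```

>>> {"name": "servo_tool", "arguments": {"moves": [{"travel": [0,0,3],"dr": [0,0,0]},{"travel": [0,0,2],"dr": [0,0,0]}]}}

```text
clock: 27.1
position: [0.5673, -0.0263, 0.1103]
ee_rot: [0.708, 0.707, 0.0, 0.0]
ft_force: [-0.1, -0.4, -1.0]
grip_width: -0.002
```

>>> {"name": "servo_tool", "arguments": {"moves": [{"travel": [0,0,2],"dr": [0,0,0]},{"travel": [0,0,2],"dr": [0,0,0]}]}}

```text
clock: 27.35
position: [0.5671, -0.0262, 0.1073]
ee_rot: [0.708, 0.707, -0.0, 0.0]
ft_force: [-10.8, -0.6, 21.0]
grip_width: -0.001
```

>>> {"name": "servo_tool", "arguments": {"moves": [{"travel": [0,0,1],"dr": [0,0,0]},{"travel": [0,0,1],"dr": [0,0,0]}]}}

```text
clock: 27.6
position: [0.567, -0.0262, 0.1068]
ee_rot: [0.708, 0.707, -0.001, 0.0]
ft_force: [-16.6, -0.2, 32.5]
grip_width: -0.002
```

Rigid stop with the tip at tab-top height, so the guard is fully lowered. I'll retract and check numerically against the first picture.

>>> {"name": "servo_tool", "arguments": {"moves": [{"travel": [0,0,-40],"dr": [0,0,0]},{"travel": [0,0,-60],"dr": [0,0,0]},{"travel": [-50,-30,-40],"dr": [0,0,0]},{"travel": [-60,-10,0],"dr": [0,0,0]},{"travel": [-60,-10,0],"dr": [0,0,0]},{"travel": [-60,0,0],"dr": [0,0,0]},{"travel": [-60,0,0],"dr": [0,0,0]},{"travel": [0,0,0],"dr": [0,0,0]},{"travel": [0,0,0],"dr": [0,0,0]}]}}

```text
clock: 28.72
position: [0.5205, -0.3098, 0.2395]
ee_rot: [0.707, 0.707, 0.0, -0.0]
ft_force: [-0.2, -0.1, 0.6]
grip_width: 0.001
```

```bash
python3 - <<'E'
from h import *
o=manip.get_obs();print(o['clock'],o['position'],o['ft_force'])
c=manip.calibration("scene");c2=manip.calibration("side")
a=cv2.imread("pics/scene0.png");b=manip.camera("scene");cv2.imwrite("pics/scene9.png",b);s=cv2.imread("pics/side0.png");t=manip.camera("side");cv2.imwrite("pics/side9.png",t)
def m(n,A,B,u0,v0,u1,v1):
    r=cv2.matchTemplate(B[v0-15:v1+15,u0-15:u1+15],A[v0:v1,u0:u1],cv2.TM_CCOEFF_NORMED);_,q,_,l=cv2.minMaxLoc(r);print(n,round(q,3),l[0]-15,l[1]-15)
m("guard",a,b,226,174,268,205);m("salt",a,b,298,284,322,314);m("mug",a,b,182,292,248,342);m("mill",a,b,136,238,176,296);m("jar",a,b,245,145,264,178)
m("guard side",s,t,218,168,250,196);m("salt side",s,t,230,248,252,284)
# drawer panel top edge outer at home: x=front-0.0135 -> expected line vs gradient
g=cv2.cvtColor(b,cv2.COLOR_BGR2GRAY)
for y in (.02,.12):
    print([(round(x,3),int(g[tuple(np.round(proj(c,(x,y,.082))).astype(int)[::-1])])) for x in np.arange(.50,.56,.003)])
E
```

```text
28.725 [ 0.5205 -0.3098  0.2395] [-0.1802 -0.0983  0.6146]
guard 0.999 0 0
salt 0.981 0 0
mug 0.998 0 0
mill 0.995 0 0
jar 0.999 0 0
guard side 1.0 0 0
salt side 0.652 0 1
[(np.float64(0.5), 123), (np.float64(0.503), 115), (np.float64(0.506), 125), (np.float64(0.509), 131), (np.float64(0.512), 131), (np.float64(0.515), 114), (np.float64(0.518), 104), (np.float64(0.521), 123), (np.float64(0.524), 175), (np.float64(0.527), 184), (np.float64(0.53), 189), (np.float64(0.533), 188), (np.float64(0.536), 170), (np.float64(0.539), 176), (np.float64(0.542), 181), (np.float64(0.545), 183), (np.float64(0.548), 178), (np.float64(0.551), 134), (np.float64(0.554), 122), (np.float64(0.557), 173), (np.float64(0.56), 186)]
[(np.float64(0.5), 121), (np.float64(0.503), 115), (np.float64(0.506), 118), (np.float64(0.509), 118), (np.float64(0.512), 115), (np.float64(0.515), 111), (np.float64(0.518), 102), (np.float64(0.521), 106), (np.float64(0.524), 108), (np.float64(0.527), 102), (np.float64(0.53), 105), (np.float64(0.533), 102), (np.float64(0.536), 125), (np.float64(0.539), 172), (np.float64(0.542), 181), (np.float64(0.545), 181), (np.float64(0.548), 176), (np.float64(0.551), 152), (np.float64(0.554), 109), (np.float64(0.557), 152), (np.float64(0.56), 182)]
```

All checks agree: the lip edge is at x≈0.522 and the panel front at 0.536, which is home. The guard and bystanders match the first picture with no shift. Handing in.

```bash
python3 -c "
from workcell import manip
manip.hand_in();print(manip.get_obs()['clock'])"
```

```text
the job is handed in; nothing more can be done
the job is handed in; nothing more can be done
```

The job is done and handed in at about 29 s of the 72 s. The peeler lies flat in the drawer beside the fork, and the drawer is pushed home. The guard was then raised to about 97°, the toggle flipped to the right (on), and the guard lowered again.

**Final checks:**
- **Drawer:** the push ended on the stop at about 28 N, more than the 12–20 N needed. In the last scene picture the lip edge is at x≈0.522 and the panel front at 0.536, which is the home position.
- **Toggle:** the force rose to 5 N, fell to zero, then rose again at the on stop. A picture taken before lowering the guard showed it leaning right.
- **Guard:** it met a rigid stop at about 32 N when pressed down, and matches its starting picture with no shift.
- **Bystanders:** the mug, jar, mill and salt shaker matched the scene camera's first picture with no shift. The salt's side-camera match was weak (0.65, 1 pixel); I put that down to the drawer no longer being behind it.

**What went wrong or disagreed:**
- The first two grasps closed above the peeler without moving it, because the shut fingertips sit about 23 mm behind the reported TCP. Going deeper fixed it.
- My first move call was refused for missing keys.
- I viewed 12 pictures, two over the budget.
- I did not view the final pictures; the last checks on them were numeric only.

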